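Clip the extraction handle onto the module's pull pin

ROBOT

A 6-joint arm with a two-finger parallel gripper is mounted at the origin on the work surface. World frame = base frame: x ahead of the robot, y to its left, z up, the work surface at z = 0. Lengths are in m, angles in degrees, forces in N, time in s.
With the tool pointing down it reaches from about 0.4 to 0.825 m from the base axis. Payload 7 kg.
Tool frame: the origin (TCP) lies between the finger pads; the fingertips stand ctrl.nose_length ahead of it and the grasp point (between the pads) lies 2 mm behind it (ctrl.nose_length is the distance from the TCP to the fingertips, in m); z points along the fingers, y is the line along which they close (so a half turn about z gives the same grasp; the last joint's range is limited). The gripper opens to 88 mm and grips with 3 to 60 N. Pads are 19 mm wide; open, the fingers measure 130 mm over their backs; the gripper's body (78 mm by 193 mm) begins 47 mm behind the grasp point.
Start: joints at [-55.514, 20.546, 0.682, 0, -70.136, -16.507], TCP at [0.208, -0.642, 0.244] pointing down, gripper open.
Joint ranges: [-176.03, 176.03], [-82.01, 121.73], [-58.28, 71.71], [-173.87, 95.51], [-174.79, -0.11], [-173.66, 173.66]. Speed limits (degrees/s): [136.94, 136.94, 172.46, 180, 180, 180].

INTERFACE

Orientations are given as [roll, pitch, yaw] about the fixed x, y, z axes, in that order (R = Rz(yaw) Ry(pitch) Rx(roll)).
In Python, from plant import ctrl gives the robot as it stands.
- The arm moves only by the tool apply_moves, never from a script. Its argument "commands" is a list of rows, each a list of 3 entries, a list of its own where there are three numbers: the shift along the world's x, y, z in cm, then the turn about the world's z in rad, then the closure, from 0 (fully open) to 1 (shut). In form: [[[x, y, z], turn, jaw], ...]. A call has 1 to 20 rows; each row is the pose to reach, as a shift and turn from the pose commanded when the call began; what a row does not reach only later rows make up. A row lasts 1/12 s, in which the tool goes at most 41.7 mm and 7.16 degrees, less where a joint would pass 70% of its speed; a pose out of reach is approached as far as the arm can. A call with a gripper value outside its range is refused whole. The fingers move at their own pace and stop on an object; the grip force is fixed at half the most. Time passes only in rows, so rows that repeat a pose let the fingers close. It gives the time, the measured TCP pose, the force, the opening and the grip force at its end, in the units of the state.
- ctrl.get_obs(): the state, without advancing time (a new reading comes with each control period).
- ctrl.snapshot(name): name is "side" or "top"; returns a dict with "img" (400x640x3 uint8, red, green, blue), "fx", "fy", "cx", "cy" (pixels), "T" (4x4, takes a point from camera to world coordinates). Camera axes: x right, y up, looking along -z (the intrinsics and any distortion apply to the point x, -y, -z); pixel columns grow to the right and rows downward; lengths in m; the calibration is good to about 2 mm. A picture is of the moment at which its call begins. There is no depth.
- ctrl.close_job(): hands the job in; it is judged then, once.
Trained networks look in a picture, given as the dict that the camera call returned (one of the last four; its "shot" number tells which), for a name from the list of things; names that differ only in an ending like _2 or _b are one class to them, and where a whole thing is asked for, a point or a joint stands for the part that bears it (a point fixed in the world has none). Each returns a list of dicts, best first, with "score" (0 to 1); they miss things now and then, are a little off and sometimes report something else, mostly with a low value. They report only what shows in the picture. A call takes as long as a camera call.
- ctrl.search_frame(picture, target): "at" ([column, row] in pixels, amid what is visible of it).
- ctrl.spot_point(picture, target): "at" ([column, row] in pixels: a listed point, or the origin of a listed thing).
The state is a dict: "clock": time; "joint_pos": joint angles; "qvel": joint speeds; "tau": joint torques, N m; "tool_pos": TCP position; "orientation": TCP orientation; "force": force on the tool from outside, world axes, zero at the start; "moment": the same for the moment, N m; "opening": finger opening in m; "gripper_force": force on a finger pad.
Only numpy, scipy, OpenCV 4.12 (cv2) and the standard library are available. Lean on these libraries where they do the work, as an engineer would, in place of code of your own. Each camera call takes 0.05 s, during which the arm holds its last target. There are 200 camera calls.

TASK

The analyser module in its cradle is ready to be pulled out for service. Take the blue extraction handle out of its white stand, lean it so that it clears the bar above, and push its hook mouth onto the cradle's pull pin until the orange spring latch has snapped shut behind the pin. Then let go, leaving the handle hooked on the pin and at rest, without disturbing the other things on the bench.

Things in the scene. Friction and masses are not known exactly. Their poses are not given: they have to be found in the camera images.
- puller: Loose extraction handle, 175 mm long, about 0.25 kg: blue square bar 24 x 24 mm (z 63 to 175 mm) on a steel fork hook (z 0 to 64 mm; 42 mm in x, 20 mm in y). Origin midway between the prong tips; z from the mouth up the handle; y = the pin's direction once hooked (either way round). Starts mouth down in the stand, z up, with about 4 mm play, so it may lean a few degrees.
- puller_mouth (a point): Middle of the hook's mouth, at the prong tips (the handle's origin, same axes). The mouth opens along -z; about 34 mm wide in x at the tips, narrowing within 13 mm to a 22 mm slot that ends (throat) 52 mm above the tips.
- puller_grip (a point): Point on the handle's axis to grip: 150 mm from the prong tips, 25 mm below the top end. The bar is 24 mm wide here in x and in y. Axes as puller.
- puller_throat (a point): Where the pin's centre lies in the hook when fully home: 45 mm from the prong tips along z, 105 mm below the grip point. Axes as puller.
- latch (a joint): Orange spring latch, 20 mm long, across the slot, hinged in the -x prong 14 mm above the prong tips. 0 = shut, grows to 1.5 rad as it folds inwards towards the throat; it cannot open outwards. A light spring shuts it: pushing past takes about 2 to 6 N. It snaps shut behind the pin once the pin is within about 4 mm of fully home.
- dock: Module cradle fixed to the bench, 230 x 120 mm. Origin on the bench right below the pin's middle; -x is its open front (roughly towards the robot), y along the pin, z up. A grey analyser module 80 mm high lies behind the pin (x 45 to 126 mm). Push the handle along its own length, its top leaning to -x by 25 to 42 degrees from vertical: so it passes between carrying bar and rest bar.
- dock_pin (a point): Middle of the steel pull pin: 14 mm diameter, 60 mm above the bench, along the cradle's y, free for 78 mm between two aluminium cheeks 10 mm thick that reach 85 mm above the bench (x -13 to 37 mm). Axes as dock.
- dock_rest (a point): Middle of the black rest bar, 16 mm diameter, along the cradle's y, 59 mm in front (-x) of the pin and 70 mm above the bench, on two posts. Once let go on the pin, the handle swings back onto it and leans some 60 degrees from vertical.
- stand: White stand fixed to the bench with an open-topped pocket, 62 x 42 mm outside, 50 x 30 mm inside, rim 66 mm above the bench, on a dark plate 110 x 90 x 6 mm. Origin on the bench below the pocket's centre, z up.
- dock_bar (a point): Middle of the lower front edge of the blue carrying bar, 170 mm above the bench and 15 mm in front (-x) of the pin. The bar spans the cradle above the pin: 148 mm along y, 22 mm in x (behind this edge), 20 mm thick, on two white posts 12 mm wide at y = -68 and 68 mm. The handle cannot stand upright on the pin under it.

How it is judged (in metres and radians):
On the way, in this order (a step that is already met when the one before it is completed fails the run):
1. the extraction handle is drawn up out of its stand (z of puller in the frame of stand above 0.066 m), for 0.05 s.
2. the pin pushes the latch open inside the mouth (value of joint latch above 0.4 rad and distance between puller_throat and dock_pin below 0.045 m), for 0.02 s.
At the end, for the whole second after the job is handed in: The pin lies home in the hook (throat point within 9 mm of the pin's axis in x and in z, within 36 mm of its middle along the pin, handle's y within 0.35 rad of the pin's direction), the latch is shut behind it (under 0.15 rad), and the released handle is at rest (value of joint latch below 0.15 rad and x of puller_throat in the frame of dock_pin between -0.009 and 0.009 m and z of puller_throat in the frame of dock_pin between -0.009 and 0.009 m and y of puller_throat in the frame of dock_pin between -0.036 and 0.036 m and angle between the y axis of puller and the y axis of dock, either way round below 0.35 rad and linear speed of puller below 0.02 m/s and angular speed of puller below 0.15 rad/s); the robot touches nothing.
It fails at once if a loose thing on the bench is pushed more than 40 mm from its place (distance of any of cartridge1, cartridge2, cartridge3, tip_box, wash_bottle, reagent, pipette from where it was at the start of the episode above 0.04 m).
It also fails if it takes over 51 s, if anything falls off the work surface, if the arm or the gripper's body presses on something with over 40 N, if the wrist force passes 120 N, or if a joint passes its speed limit or range.

## Working session

There is one attempt and no reset: what is moved stays moved. The work goes in short steps, Python scripts to look and compute and a tool call to move; the robot and the scene stay as the last step left them, time stands still between calls to the robot, and variables do not carry over. Pictures are saved under pics/ and viewed, at most 10 in all, crops included, and the job is handed in when it is done.

Besides the shell and the picture viewer there is one more tool, called after "Request:" as a command line: name --argument value ..., lists and objects as JSON in quotes. apply_moves: Moves the arm, as the interface text tells. Its arguments: {"type":"object","properties":{"commands":{"type":"array"}},"required":["commands"]}

```bash
mkdir -p pics; ls; cat > h.py <<'E'
import numpy as np,cv2
from plant import ctrl
def snap(n,f=None):
    s=ctrl.snapshot(n)
    if f: cv2.imwrite('pics/'+f,s['img'][:,:,::-1])
    return s
def ray(s,p):
    d=np.array([(p[0]-s['cx'])/s['fx'],-(p[1]-s['cy'])/s['fy'],-1.]);T=np.array(s['T'])
    d=T[:3,:3]@d;return T[:3,3],d/np.linalg.norm(d)
def onz(s,p,z):
    o,d=ray(s,p);return o+d*(z-o[2])/d[2]
def tri(l):
    A=np.zeros((3,3));b=np.zeros(3);R=[]
    for s,p in l:
        o,d=ray(s,p);P=np.eye(3)-np.outer(d,d);A+=P;b+=P@o;R.append((o,P))
    x=np.linalg.solve(A,b);return x,max(np.linalg.norm(P@(x-o)) for o,P in R)
def proj(s,X):
    T=np.array(s['T']);c=T[:3,:3].T@(np.array(X)-T[:3,3]);return [s['cx']+s['fx']*c[0]/-c[2],s['cy']+s['fy']*c[1]/c[2]]
E
python3 - <<'E'
from h import *
a=snap('side','s0.png');b=snap('top','t0.png')
print({k:v for k,v in a.items() if k!='img'});print({k:v for k,v in b.items() if k!='img'})
for t in ['puller_grip','puller_mouth','puller','puller_throat','dock','dock_pin','dock_rest','dock_bar','stand']:
    r=[]
    for s in(a,b):
        q=ctrl.spot_point(s,t)[:2];r.append(q);print(t,[(np.round(x['at'],1).tolist(),round(x['score'],2)) for x in q])
    if r[0] and r[1]: x,e=tri([(a,r[0][0]['at']),(b,r[1][0]['at'])]);print('   ',x.round(4),round(e,4))
print(ctrl.nose_length,ctrl.get_obs())
E
```

```text
pics
{'fx': 385.90676829344255, 'fy': 385.90676829344255, 'cx': 319.95655843858566, 'cy': 202.74568655084323, 'T': array([[-0.69748984,  0.50267401, -0.51071202,  0.24212229],
       [-0.71658846, -0.4863007 ,  0.50001261,  0.34710055],
       [ 0.00298373,  0.71472406,  0.69940019,  0.61380337],
       [ 0.        ,  0.        ,  0.        ,  1.        ]]), 'shot': 1}
{'fx': 396.0104520181784, 'fy': 396.0104520181784, 'cx': 319.45036920342636, 'cy': 193.38829467880188, 'T': array([[ 0.05200737,  0.97026396, -0.23639602,  0.45471587],
       [-0.99863859,  0.0514828 , -0.00839548, -0.0243446 ],
       [ 0.00402449,  0.23651081,  0.97162052,  0.81623191],
       [ 0.        ,  0.        ,  0.        ,  1.        ]]), 'shot': 2}
puller_grip [([231.7, 254.5], 0.65)]
puller_grip [([193.4, 198.3], 0.62)]
    [0.5922 0.1932 0.1564] 0.0037
puller_mouth [([239.7, 305.3], 0.6)]
puller_mouth [([218.6, 214.2], 0.93)]
    [5.995e-01 1.928e-01 5.000e-04] 0.0027
puller [([240.5, 304.9], 0.89)]
puller [([219.6, 215.5], 0.91)]
    [0.5976 0.191  0.0014] 0.0039
puller_throat [([239.0, 287.4], 0.73)]

[... 632 characters left out ...]
.1938 0.01  ] 0.0007
0.017 {'clock': 1.0, 'joint_pos': array([-5.55158617e+01,  2.05478609e+01,  6.80619432e-01,  4.62493494e-04,
       -7.01361482e+01, -1.65065025e+01]), 'qvel': array([-0.08205743,  0.04738685, -0.08000921,  0.03171442, -0.0319577 ,
        0.09173025]), 'tau': array([-1.22659453e-04, -5.82394624e+01,  2.93299127e+01,  7.00258300e+00,
        1.24567043e-02,  4.76332488e-06]), 'tool_pos': array([ 0.20829804, -0.64202287,  0.24353556]), 'orientation': array([ 1.79996874e+02, -1.38010490e-03, -1.62022207e+02]), 'force': array([0.13036618, 0.49548671, 0.38320916]), 'moment': array([ 0.00697426, -0.01625323,  0.0040092 ]), 'gripper_force': 0.0, 'opening': 0.08777370921647654}
```

```bash
python3 - <<'E'
import cv2,numpy as np
a=cv2.imread('pics/s0.png');b=cv2.imread('pics/t0.png')
c=np.vstack([np.hstack([cv2.resize(a[220:320,180:310],None,fx=3,fy=3)[:300,:390],cv2.resize(a[105:225,270:430],(400,300))]),
 np.hstack([cv2.resize(b[160:260,150:280],None,fx=3,fy=3)[:300,:390],cv2.resize(b[130:250,330:490],(400,300))])])
cv2.imwrite('pics/c0.png',c)
E
```

```text
(no output)
```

View pics/t0.png

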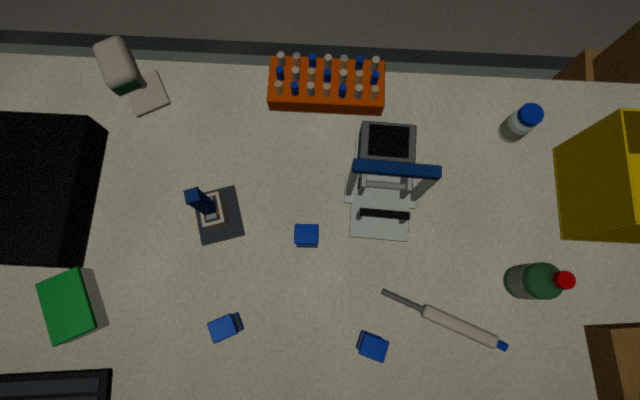

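View pics/c0.png

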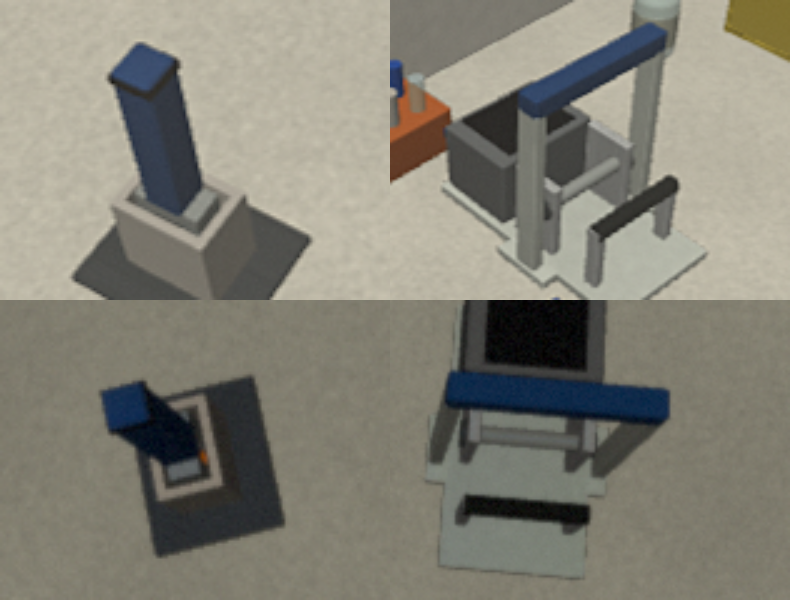

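View pics/s0.png

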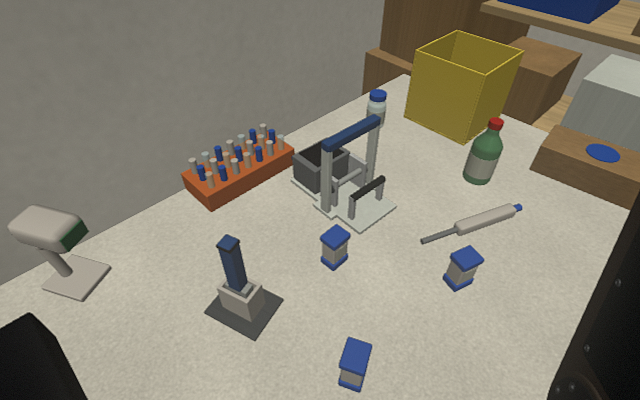

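```bash
python3 - <<'E'
from h import *
a=snap('side');b=snap('top')
T=lambda x,y:(330+(x-390)/2.5,130+(y-300)/2.5)
S=lambda x,y:(270+(x-390)/2.5,105+y/2.5)
TS=lambda x,y:(150+x/3,160+(y-300)/3); SS=lambda x,y:(180+x/3,220+y/3)
def pr(n,s,p,z): print(n,onz(s,p,z).round(4))
for n,p,z in[('barL low',T(447,403),.17),('barR low',T(667,417),.17),('restL',T(464,508),.07),('restR',T(590,515),.07),('pinL',T(482,436),.06),('pinR',T(580,441),.06)]:pr('top '+n,b,p,z)
for n,p,z in[('barL low',S(528,112),.17),('barR low',S(664,48),.17),('restL',S(595,232),.07),('restR',S(673,184),.07),('pinL',S(558,195),.06),('pinR',S(617,166),.06)]:pr('side '+n,a,p,z)
for n,p in [('c1',(253,377)),('c2',(283,522)),('c3',(157,555))]: pr('plate '+n,b,TS(*p),.006)
for n,p in [('c1',(73,275)),('c2',(311,240))]: pr('plate side '+n,a,SS(*p),.006)
for n,p in [('tl',(149,406)),('tr',(205,393)),('br',(221,487)),('bl',(161,502))]: pr('rim '+n,b,TS(*p),.066)
for n,p in [('l',(113,202)),('back',(140,165)),('r',(252,185)),('near',(208,243))]: pr('rim side '+n,a,SS(*p),.066)
for n,p in [('tl',(101,390)),('tr',(143,384)),('br',(150,426)),('bl',(108,430))]: pr('handtop '+n,b,TS(*p),.175)
for n,p in [('l',(110,80)),('back',(140,43)),('r',(180,62)),('near',(157,97))]: pr('handtop side '+n,a,SS(*p),.175)
E
```

```text
top barL low [ 0.6538 -0.0735  0.17  ]
top barR low [ 0.6518 -0.2231  0.17  ]
top restL [ 0.6013 -0.0968  0.07  ]
top restR [ 0.601  -0.1933  0.07  ]
top pinL [ 0.6619 -0.1104  0.06  ]
top pinR [ 0.662  -0.1878  0.06  ]
side barL low [ 0.663  -0.0784  0.17  ]
side barR low [ 0.6472 -0.222   0.17  ]
side restL [ 0.6041 -0.0988  0.07  ]
side restR [ 0.5978 -0.1915  0.07  ]
side pinL [ 0.6644 -0.1183  0.06  ]
side pinR [ 0.6548 -0.1845  0.06  ]
plate c1 [0.6591 0.1632 0.006 ]
plate c2 [0.558  0.1322 0.006 ]
plate c3 [0.5311 0.2154 0.006 ]
plate side c1 [0.6315 0.2473 0.006 ]
plate side c2 [0.5527 0.1329 0.006 ]
rim tl [0.621  0.2146 0.066 ]
rim tr [0.6316 0.1794 0.066 ]
rim br [0.5706 0.1622 0.066 ]
rim bl [0.559  0.1992 0.066 ]
rim side l [0.6164 0.217  0.066 ]
rim side back [0.6265 0.1923 0.066 ]
rim side r [0.5717 0.155  0.066 ]
rim side near [0.5591 0.1949 0.066 ]
handtop tl [0.6045 0.2076 0.175 ]
handtop tr [0.6092 0.1848 0.175 ]
handtop br [0.5856 0.1779 0.175 ]
handtop bl [0.5821 0.2007 0.175 ]
handtop side l [0.6016 0.2051 0.175 ]
handtop side back [0.6113 0.1811 0.175 ]
handtop side r [0.5873 0.1741 0.175 ]
handtop side near [0.5771 0.1948 0.175 ]
```

Request:
apply_moves --commands '[[[0, 0, 8], 0, 0], [[0, 0, 14], 0, 0], [[38.7, 83.2, 16], -0.05, 0], [[38.7, 83.2, 16], -0.05, 0], [[38.7, 83.2, 16], -0.05, 0], [[38.7, 83.2, 16], -0.05, 0], [[38.7, 83.2, 16], -0.05, 0], [[38.7, 83.2, 16], -0.05, 0], [[38.7, 83.2, 16], -0.05, 0], [[38.7, 83.2, 16], -0.05, 0], [[38.7, 83.2, 16], -0.05, 0], [[38.7, 83.2, 16], -0.05, 0], [[38.7, 83.2, 16], -0.05, 0], [[38.7, 83.2, 16], -0.05, 0], [[38.7, 83.2, 16], -0.05, 0], [[38.7, 83.2, 16], -0.05, 0], [[38.7, 83.2, 16], -0.05, 0], [[38.7, 83.2, 16], -0.05, 0], [[38.7, 83.2, 16], -0.05, 0], [[38.7, 83.2, 16], -0.05, 0]]'

```text
clock: 2.77
tool_pos: [0.5238, 0.0378, 0.39]
orientation: [180.0, 0.1, -164.9]
force: [0.9, -0.9, -0.6]
opening: 0.0877
gripper_force: 0.0
```

Request:
apply_moves --commands '[[[6, 12, 0], 0, 0], [[6, 12, 0], 0, 0], [[6, 12, 0], 0, 0], [[6, 12, 0], 0, 0], [[6, 12, -14], 0, 0], [[6, 12, -14], 0, 0], [[6, 12, -14], 0, 0], [[6, 12, -14], 0, 0], [[6, 12, -14], 0, 0], [[6, 12, -14], 0, 0]]'

```text
clock: 3.6
tool_pos: [0.5837, 0.1555, 0.2494]
orientation: [-179.9, -0.1, -164.9]
force: [0.2, 0.6, 1.4]
opening: 0.0877
gripper_force: 0.0
```

```bash
python3 - <<'E'
from h import *
o=ctrl.get_obs();print(o['tool_pos'],o['orientation'],o['joint_pos'])
b=snap('top','t1.png');a=snap('side','s1.png')
cv2.imwrite('pics/c1.png',np.hstack([cv2.resize(b['img'][140:270,130:260],(400,400)),cv2.resize(a['img'][170:330,160:320],(400,400))])[:,:,::-1])
E
```

```text
[0.58367803 0.15547878 0.24940285] [-1.79946757e+02 -5.22161030e-02 -1.64870541e+02] [ 3.34512793e+01  1.37409852e+01 -8.15040980e+00  3.67647912e-02
 -6.81749153e+01 -1.08335484e+02]
```

View pics/c1.png

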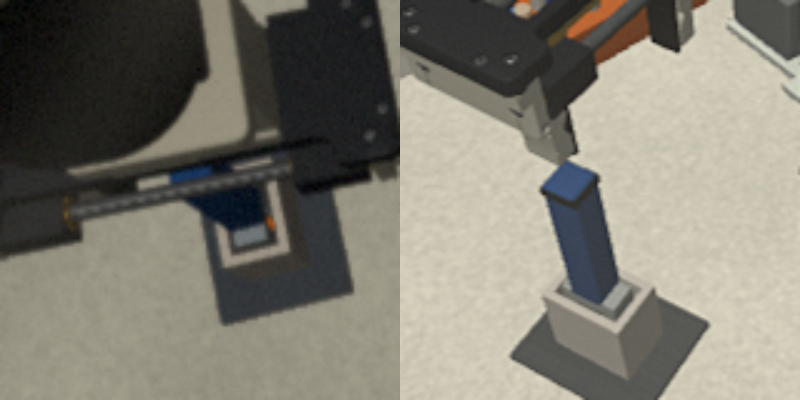

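Request:
apply_moves --commands '[[[1.1, 3.5, 0], 0, 0], [[1.1, 3.5, 0], 0, 0], [[1.1, 3.5, -3], 0, 0], [[1.1, 3.5, -6], 0, 0], [[1.1, 3.5, -9.6], 0, 0], [[1.1, 3.5, -9.6], 0, 0], [[1.1, 3.5, -9.6], 0, 0], [[1.1, 3.5, -9.6], 0, 1], [[1.1, 3.5, -9.6], 0, 1], [[1.1, 3.5, -9.6], 0, 1], [[1.1, 3.5, -9.6], 0, 1], [[1.1, 3.5, -9.6], 0, 1], [[1.1, 3.5, -9.6], 0, 1], [[1.1, 3.5, -9.6], 0, 1], [[1.1, 3.5, -9.6], 0, 1], [[1.1, 3.5, -9.6], 0, 1]]'

```text
clock: 5.03
tool_pos: [0.5945, 0.1907, 0.1533]
orientation: [-180.0, -0.0, -164.9]
force: [0.4, 0.2, -0.4]
opening: 0.033
gripper_force: 0.0
```

Request:
apply_moves --commands '[[[0, 0, 0], 0, 1], [[0, 0, 0], 0, 1], [[0, 0, 0], 0, 1], [[0, 0, 0], 0, 1], [[0, 0, 0], 0, 1], [[0, 0, 0], 0, 1]]'

```text
clock: 5.53
tool_pos: [0.5945, 0.1906, 0.1533]
orientation: [-180.0, -0.0, -164.9]
force: [0.6, -0.6, 1.0]
opening: 0.0244
gripper_force: 29.0
```

Request:
apply_moves --commands '[[[0, 0, 2], 0, 1], [[0, 0, 4], 0, 1], [[0, 0, 6], 0, 1], [[0, 0, 8], 0, 1], [[0, 0, 8], 0, 1], [[0, 0, 8], 0, 1], [[0, 0, 8], 0, 1]]'

```text
clock: 6.12
tool_pos: [0.5938, 0.1905, 0.2321]
orientation: [180.0, -0.1, -164.9]
force: [0.4, 0.7, -4.2]
opening: 0.0243
gripper_force: 29.0
```

```bash
python3 - <<'E'
from h import *
o=ctrl.get_obs();print(o['tool_pos'],o['orientation'],o['force'])
b=snap('top','t2.png');a=snap('side','s2.png')
for t in ['puller_mouth','puller_throat','puller_grip']:
    r=[(s,ctrl.spot_point(s,t)[:1]) for s in(a,b)]
    print(t,[(q[0]['at'],q[0]['score']) for s,q in r if q], tri([(s,q[0]['at']) for s,q in r]) if all(q for s,q in r) else '')
cv2.imwrite('pics/c2.png',np.hstack([cv2.resize(b['img'][140:270,130:260],(400,400)),cv2.resize(a['img'][170:330,160:320],(400,400))])[:,:,::-1])
E
```

```text
[0.59380749 0.19046409 0.23209815] [ 1.79986827e+02 -9.80516615e-02 -1.64907555e+02] [ 0.35995988  0.68273566 -4.20819529]
puller_mouth [([235.0, 280.9], 0.73), ([207.5, 204.9], 0.83)] (array([0.599773  , 0.19295689, 0.07797137]), np.float64(0.00094480814232551))
puller_throat [([231.9, 259.6], 0.94), ([198.7, 203.2], 0.69)] (array([0.59094934, 0.19122864, 0.14113086]), np.float64(0.0008735777832412374))
puller_grip [([221.6, 214.4], 0.84), ([178.8, 187.4], 0.84)] (array([0.59196411, 0.19094233, 0.24017511]), np.float64(0.0012187718319308862))
```

View pics/c2.png

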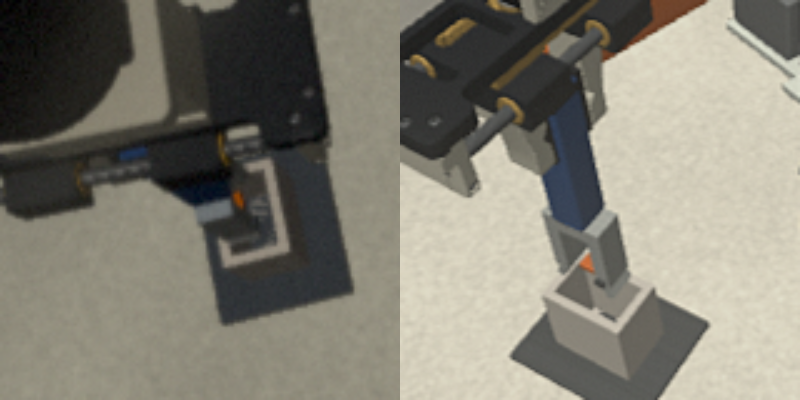

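Request:
apply_moves --commands '[[[-0.4, -0.1, 0], 0, 1], [[-0.4, -0.1, -1], 0, 1], [[-0.4, -0.1, -2.2], 0, 1], [[-0.4, -0.1, -3.4], 0, 1], [[-0.4, -0.1, -3.4], 0, 1], [[-1.2, -0.3, -3.4], 0, 1], [[-1.9, -0.5, -3.4], 0, 1], [[-2.6, -0.7, -3.4], 0, 1], [[-3.4, -0.9, -3.45], 0, 1], [[-4.1, -1.1, -3.5], 0, 1], [[-4.8, -1.3, -3.6], 0, 1], [[-5.4, -1.4, -3.75], 0, 1], [[-6, -1.6, -3.9], 0, 1], [[-6.6, -1.8, -4.1], 0, 1], [[-7.2, -1.9, -4.35], 0, 1], [[-7.9, -2.1, -4.6], 0, 1], [[-7.9, -2.1, -4.6], 0, 1]]'

```text
clock: 7.93
tool_pos: [0.5138, 0.169, 0.1867]
orientation: [180.0, -0.1, -164.9]
force: [1.4, 0.7, -1.2]
opening: 0.0234
gripper_force: 30.0
```

```bash
python3 - <<'E'
from h import *
o=ctrl.get_obs();print(o['tool_pos'],o['orientation'],o['force'])
b=snap('top','t3.png');a=snap('side','s3.png')
for t in ['puller_mouth','puller_throat','puller_grip']:
    r=[(s,ctrl.spot_point(s,t)[:1]) for s in(a,b)]
    print(t,[(q[0]['at'],q[0]['score']) for s,q in r if q], tri([(s,q[0]['at']) for s,q in r]) if all(q for s,q in r) else '')
cv2.imwrite('pics/c3.png',np.hstack([cv2.resize(b['img'][140:270,130:260],(400,400)),cv2.resize(a['img'][170:330,160:320],(400,400))])[:,:,::-1])
E
```

```text
[0.51375191 0.16904524 0.18667972] [ 1.79997243e+02 -9.65717420e-02 -1.64893525e+02] [ 1.41923569  0.72629713 -1.23615422]
puller_mouth [([209.8, 209.0], 0.64)] 
puller_throat [([248.8, 278.1], 0.41), ([204.1, 213.9], 0.58)] (array([0.57323102, 0.18527749, 0.10817368]), np.float64(0.005399110300018556))
puller_grip []
```

View pics/c3.png

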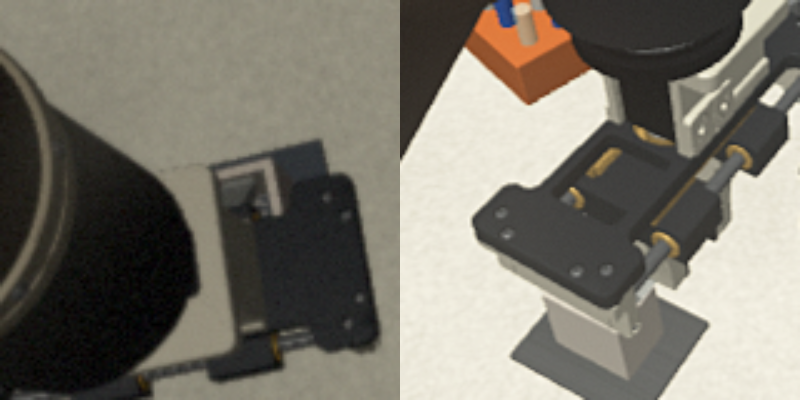

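Request:
apply_moves --commands '[[[0, 0, 3], 0, 1], [[0, 0, 6], 0, 1], [[0, 0, 9], 0, 1], [[0, 0, 11], 0, 1], [[0, -4, 11], -0.05, 1], [[0, -8, 11], -0.1, 1], [[0, -12, 11], -0.15, 1], [[0, -16, 11], -0.2, 1], [[0, -20, 11], -0.25, 1], [[0, -24, 11], -0.305, 1], [[0, -28, 11], -0.305, 1], [[0, -31.8, 11], -0.305, 1], [[0, -31.8, 11], -0.305, 1], [[0, -31.8, 11], -0.305, 1], [[0, -31.8, 11], -0.305, 1], [[0, -31.8, 11], -0.305, 1]]'

```text
clock: 9.67
tool_pos: [0.5154, -0.1476, 0.2971]
orientation: [180.0, -0.0, 177.7]
force: [-0.1, 0.3, -2.0]
opening: 0.0238
gripper_force: 30.0
```

```bash
python3 - <<'E'
from h import *
o=ctrl.get_obs();print(o['tool_pos'],o['orientation'],o['force'])
b=snap('top','t4.png');a=snap('side','s4.png')
for t in ['puller_mouth','puller_throat','puller_grip','dock_pin','dock_bar','dock_rest','dock']:
    r=[(s,ctrl.spot_point(s,t)[:1]) for s in(a,b)]
    print(t,[(q[0]['at'],q[0]['score']) for s,q in r if q], tri([(s,q[0]['at']) for s,q in r]) if all(q for s,q in r) else '')
cv2.imwrite('pics/c4.png',np.hstack([cv2.resize(b['img'][110:270,310:470],(400,400)),cv2.resize(a['img'][80:240,260:420],(400,400))])[:,:,::-1])
E
```

```text
[ 0.51543438 -0.14762903  0.2970842 ] [ 1.79986612e+02 -3.79832018e-02  1.77673088e+02] [-0.13088875  0.32989681 -1.99944312]
puller_mouth [([375.4, 147.2], 0.67)] 
puller_throat [([385.5, 129.3], 0.57)] 
puller_grip [([421.8, 100.5], 0.75)] 
dock_pin [([346.3, 174.9], 0.73)] 
dock_bar [([353.2, 140.1], 0.85)] 
dock_rest [([368.1, 188.9], 0.86)] 
dock [([347.4, 197.1], 0.72)]
```

View pics/c4.png

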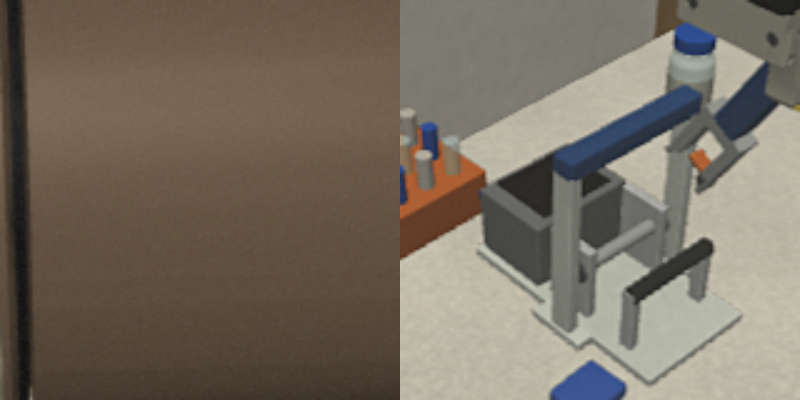

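```bash
cat > fit.py <<'E'
from h import *
from scipy.optimize import least_squares
def tilt(a,o=None):
    o=o or ctrl.get_obs();G=o['tool_pos']+[0,0,.002];y=np.radians(o['orientation'][2]+180);u=np.array([np.cos(y),np.sin(y),0])
    obs=[(L,q[0]['at']) for t,L in(('puller_mouth',.15),('puller_throat',.105),('puller_grip',0.)) if (q:=ctrl.spot_point(a,t))]
    P=lambda L,p:G+(L)*(np.sin(p[0])*u-[0,0,np.cos(p[0])])+p[1]*np.array([-np.sin(p[0])*u[0],-np.sin(p[0])*u[1],np.cos(p[0])])
    f=lambda p:np.append(np.concatenate([np.subtract(proj(a,P(L,p)),x) for L,x in obs]),p[1]/.003)
    r=least_squares(f,[.6,0]);print('tilt',np.degrees(r.x[0]),'slide',r.x[1],'res',r.fun.round(1));return r.x[0]
E
python3 - <<'E'
from fit import *
a=snap('side');b=a
tilt(a)
pts={'dock_pin':(0,0,.06),'dock_bar':(-.015,0,.17),'dock_rest':(-.059,0,.07),'dock':(0,0,0)}
sb=None
obs=[]
for k in range(3):
    s=snap('side')
    for t in pts:
        q=ctrl.spot_point(s,t)
        if q: obs.append((s,pts[t],q[0]['at']))
# hand-picked from first pictures: bar ends and pin/rest ends
TT={'fx':396.01,'fy':396.01,'cx':319.45,'cy':193.39,'T':np.array([[0.05200737,0.97026396,-0.23639602,0.45471587],[-0.99863859,0.0514828,-0.00839548,-0.0243446],[0.00402449,0.23651081,0.97162052,0.81623191],[0,0,0,1]])}
obs+=[(TT,pts['dock'],(382.9,192.6)),(TT,pts['dock_rest'],(383.6,213.1)),(TT,pts['dock_bar'],(394.3,177.9)),(TT,pts['dock_pin'],(380.9,187.8))]
T=lambda x,y:(330+(x-390)/2.5,130+(y-300)/2.5)
S=lambda x,y:(270+(x-390)/2.5,105+y/2.5)
for p,X in[((447,403),(-.015,.074,.17)),((667,417),(-.015,-.074,.17)),((482,436),(0,.039,.06)),((580,441),(0,-.039,.06))]:obs.append((TT,X,T(*p)))
for p,X in[((558,195),(0,.039,.06)),((617,166),(0,-.039,.06)),((528,112),(-.015,.074,.17))]:obs.append((s,X,S(*p)))
def f(p):
    c,w=np.cos(p[2]),np.sin(p[2])
    return np.concatenate([np.subtract(proj(s,(p[0]+c*X[0]-w*X[1],p[1]+w*X[0]+c*X[1],X[2])),x) for s,X,x in obs])
r=least_squares(f,[.66,-.15,0],loss='soft_l1');print(r.x,np.degrees(r.x[2]));print(f(r.x).reshape(-1,2).round(1).tolist())
E
```

```text
tilt 34.197450155288415 slide 0.0003068192862727625 res [ 1.  -3.2  0.2  3.2  0.8  1.7  0.1]
[ 0.66299382 -0.14859023 -0.0794418 ] -4.551679712264189
[[2.8, 1.2], [1.7, -3.2], [0.7, 0.1], [-2.7, 0.1], [-0.1, 2.6], [2.3, -1.3], [-4.7, 1.4], [-2.2, -0.5], [0.2, 0.2], [2.0, -1.9], [0.4, 0.4], [-2.2, 2.6], [-1.5, -0.5], [0.6, -0.1], [1.9, -1.2], [5.2, -2.9], [0.1, -0.1], [-1.0, 5.4], [-0.3, -2.0], [-0.2, 1.0], [-3.3, 1.5], [-0.8, -1.6], [1.6, 3.1]]
```

Request:
apply_moves --commands '[[[1.2, 0.2, -2.2], -0.03, 1], [[2.4, 0.3, -4.5], -0.03, 1], [[3.5, 0.5, -6.8], -0.03, 1], [[4.7, 0.6, -9], -0.03, 1], [[4.7, 0.6, -9], -0.03, 1], [[4.7, 0.6, -9], -0.03, 1], [[4.7, 0.6, -9], -0.03, 1]]'

```text
clock: 12.0
tool_pos: [0.5628, -0.1425, 0.208]
orientation: [-180.0, 0.0, 175.9]
force: [-0.1, -0.3, -1.6]
opening: 0.0236
gripper_force: 30.0
```

```bash
python3 - <<'E'
from fit import *
o=ctrl.get_obs();print(o['tool_pos'],o['orientation'],o['force'])
a=snap('side','s5.png');tilt(a)
cv2.imwrite('pics/c5.png',cv2.resize(a['img'][100:240,270:430],(800,600),interpolation=cv2.INTER_CUBIC)[:,:,::-1])
E
```

```text
[ 0.56276276 -0.14251078  0.20801196] [-1.79975165e+02  2.05612398e-02  1.75936816e+02] [-0.07323709 -0.25375137 -1.62512244]
tilt 35.96646609639803 slide 0.0037875138619468144 res [ 0.7 -2.6 -0.7  3.6  1.4  2.7  1.3]
```

View pics/c5.png

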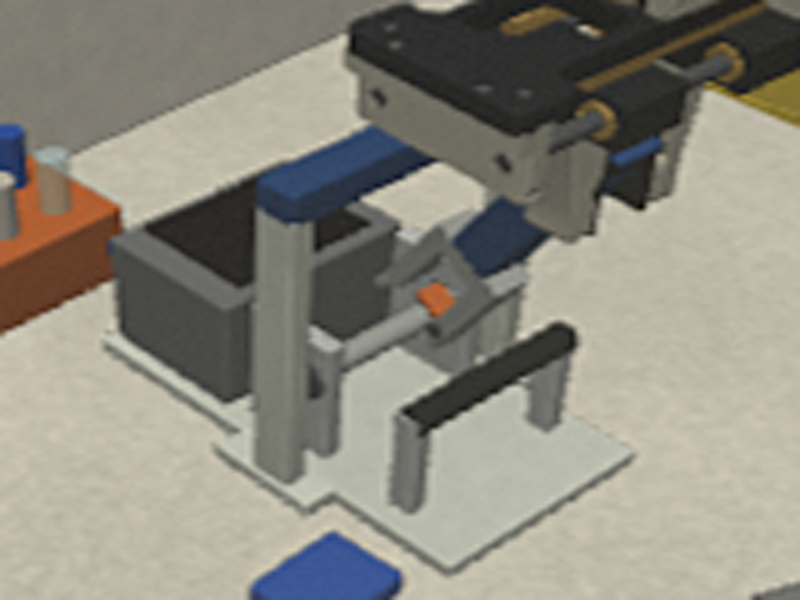

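Request:
apply_moves --commands '[[[0.57, 0, -0.82], 0, 1], [[1.13, -0.1, -1.65], 0, 1], [[1.7, -0.1, -2.47], 0, 1], [[2.26, -0.2, -3.3], 0, 1], [[2.26, -0.2, -3.3], 0, 1], [[2.26, -0.2, -3.3], 0, 1]]'

```text
clock: 12.7
tool_pos: [0.5839, -0.1444, 0.1725]
orientation: [-180.0, -0.3, 175.9]
force: [-3.2, 0.4, -2.8]
opening: 0.0237
gripper_force: 30.0
```

```bash
python3 - <<'E'
from fit import *
o=ctrl.get_obs();print(o['tool_pos'],o['force'],o['moment'])
a=snap('side','s6.png');tilt(a)
cv2.imwrite('pics/c6.png',cv2.resize(a['img'][100:240,270:430],(800,600),interpolation=cv2.INTER_CUBIC)[:,:,::-1])
E
```

```text
[ 0.5838594  -0.14442299  0.17249144] [-3.17261329  0.42256176 -2.77508053] [ 0.08181967  1.69957588 -0.01961953]
tilt 33.680172880499434 slide -0.0004490901709213001 res [-0.  -2.3  2.1  1.8  1.4  3.6 -0.1]
```

View pics/c6.png

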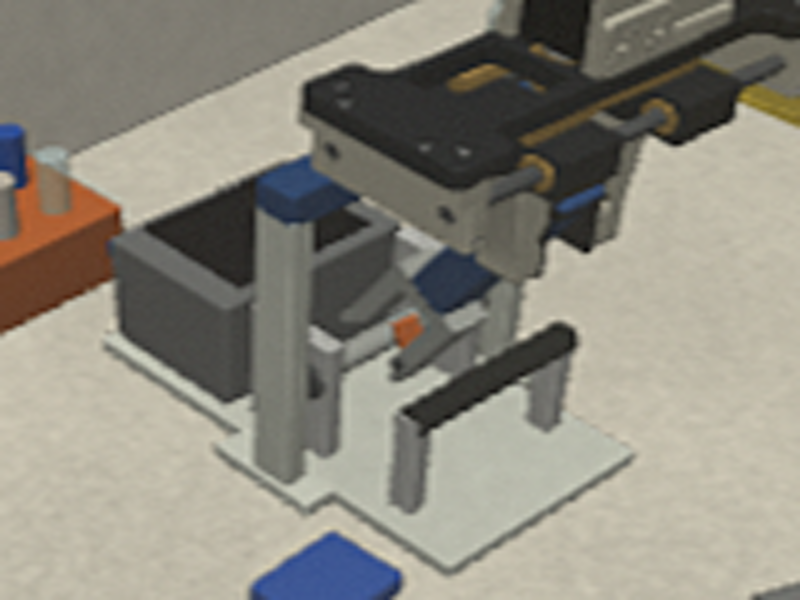

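Request:
apply_moves --commands '[[[-0.2, 0, -0.13], 0, 1], [[-0.4, 0, -0.27], 0, 1], [[-0.4, 0, -0.27], 0, 1], [[-0.4, 0, -0.27], 0, 1]]'

```text
clock: 13.23
tool_pos: [0.5816, -0.1443, 0.1722]
orientation: [180.0, 0.1, 175.9]
force: [-1.8, 0.3, -0.8]
opening: 0.0234
gripper_force: 30.0
```

```bash
python3 - <<'E'
from fit import *
o=ctrl.get_obs();print(o['tool_pos'],o['orientation'],o['force'],o['moment'])
a=snap('side','s7.png');tilt(a)
for s in 'puller_mouth','puller_throat','dock_pin','latch': print(s,[(q['at'],q['score']) for q in ctrl.spot_point(a,s)[:1]])
E
```

```text
[ 0.58155361 -0.14431815  0.1722149 ] [1.79993038e+02 9.28978691e-02 1.75929492e+02] [-1.82651369  0.26029892 -0.77789522] [0.03901401 0.70789614 0.0768844 ]
tilt 35.46223058129501 slide -0.0018875138748053655 res [-1.4 -3.1  2.7  3.6  1.8  2.2 -0.6]
puller_mouth [([346.9, 181.5], 0.79)]
puller_throat [([352.0, 167.9], 0.65)]
dock_pin [([347.5, 173.9], 0.64)]Traceback (most recent call last):
  File "<stdin>", line 4, in <module>
ValueError: it knows: dock, dock_bar, dock_pin, dock_rest, puller, puller_grip, puller_mouth, puller_throat, stand
```

Request:
apply_moves --commands '[[[-0.15, 0, -0.1], 0, 1], [[0.1, 0, -0.5], 0, 1], [[0.4, 0, -0.9], 0, 1], [[0.7, -0.1, -1.33], 0, 1], [[0.7, -0.1, -1.33], 0, 1]]'

```text
clock: 14.0
tool_pos: [0.5885, -0.1454, 0.1568]
orientation: [-180.0, -0.1, 175.9]
force: [1.5, -0.3, -5.7]
opening: 0.0238
gripper_force: 30.0
```

```bash
python3 - <<'E'
from fit import *
o=ctrl.get_obs();print(o['tool_pos'],o['orientation'],o['force'],o['moment'])
a=snap('side','s8.png');tilt(a)
E
```

```text
[ 0.58850479 -0.14536672  0.15683118] [-1.79997538e+02 -5.91339986e-02  1.75920983e+02] [ 1.49452355 -0.34092151 -5.72493954] [-0.20488108 -0.41378191 -0.01581   ]
tilt 37.36805837087802 slide 0.00021741008132838234 res [ 0.6 -1.9  1.8  1.  -1.6  1.   0.1]
```

Request:
apply_moves --commands '[[[0, 0, 0], 0, 1], [[0, 0, 0], 0, 1]]'

```text
clock: 14.37
tool_pos: [0.5878, -0.1453, 0.1582]
orientation: [180.0, -0.0, 175.9]
force: [-0.3, -0.5, -4.3]
opening: 0.0239
gripper_force: 30.0
```

```bash
python3 - <<'E'
from fit import *
o=ctrl.get_obs();print(o['tool_pos'],o['force'],o['moment'])
a=snap('side','s9.png')
cv2.imwrite('pics/c9.png',cv2.resize(a['img'][130:220,300:420],(800,600),interpolation=cv2.INTER_CUBIC)[:,:,::-1])
E
```

```text
[ 0.58784323 -0.14532969  0.15822481] [-0.26711332 -0.46606158 -4.31788898] [-0.01469865  0.28831355 -0.00744655]
```

View pics/c9.png

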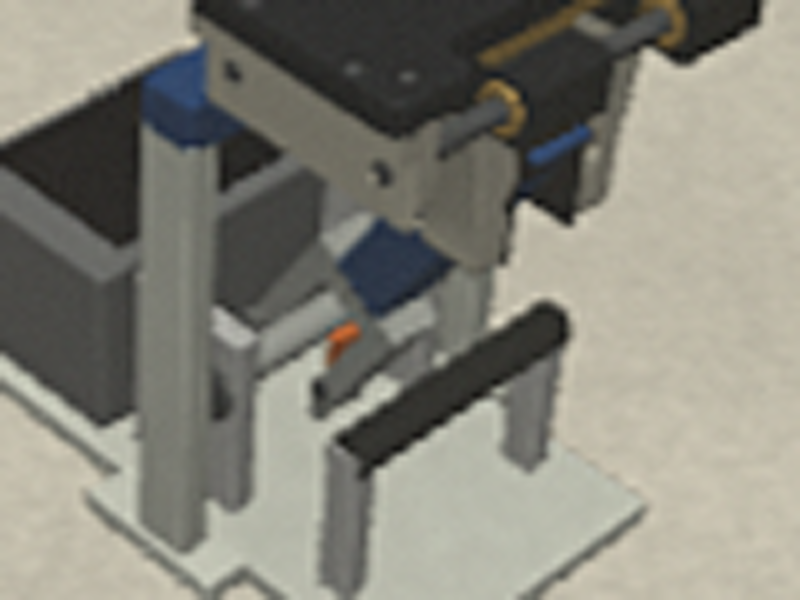

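Request:
apply_moves --commands '[[[0.3, 0, -0.45], 0, 1], [[0.6, 0, -0.85], 0, 1], [[0.9, -0.1, -1.25], 0, 1], [[1.1, -0.1, -1.6], 0, 1], [[1.1, -0.1, -1.6], 0, 1], [[1.1, -0.1, -1.6], 0, 1], [[1.1, -0.1, -1.6], 0, 1]]'

```text
clock: 15.0
tool_pos: [0.5992, -0.1467, 0.1434]
orientation: [-180.0, 0.0, 175.9]
force: [-5.9, 0.4, 7.4]
opening: 0.0237
gripper_force: 30.0
```

```bash
python3 - <<'E'
from fit import *
o=ctrl.get_obs();print(o['tool_pos'],o['orientation'],o['force'],o['moment'])
a=snap('side','s10.png');tilt(a)
E
```

```text
[ 0.59922933 -0.14665507  0.14337541] [-1.79964953e+02  1.49344407e-02  1.75945553e+02] [-5.9164494   0.377686    7.42097618] [0.35136256 1.99010761 0.03756767]
tilt 35.76104203595294 slide -0.0008352796634575148 res [ 0.6 -3.1  1.7  2.6  0.7  3.2 -0.3]
```

Request:
apply_moves --commands '[[[0.15, 0, -0.2], 0, 1], [[0.25, 0, -0.35], 0, 1], [[0.25, 0, -0.35], 0, 1], [[0.25, 0, -0.35], 0, 1]]'

```text
clock: 15.53
tool_pos: [0.6002, -0.1469, 0.1426]
orientation: [-179.9, -0.1, 176.0]
force: [-20.9, 4.1, 30.7]
opening: 0.0236
gripper_force: 30.0
```

```bash
python3 - <<'E'
from fit import *
o=ctrl.get_obs();print(o['tool_pos'],o['force'],o['moment'])
a=snap('side','s11.png');tilt(a)
cv2.imwrite('pics/c11.png',cv2.resize(a['img'][140:215,310:410],(800,600),interpolation=cv2.INTER_CUBIC)[:,:,::-1])
E
```

```text
[ 0.6001684  -0.14693304  0.14264047] [-20.85032238   4.08022258  30.66721219] [1.88097738 6.74159785 0.24620715]
tilt 32.93744894545907 slide 0.0008716370004763605 res [ 0.7 -4.2  2.5  3.6 -0.4  3.1  0.3]
```

View pics/c11.png

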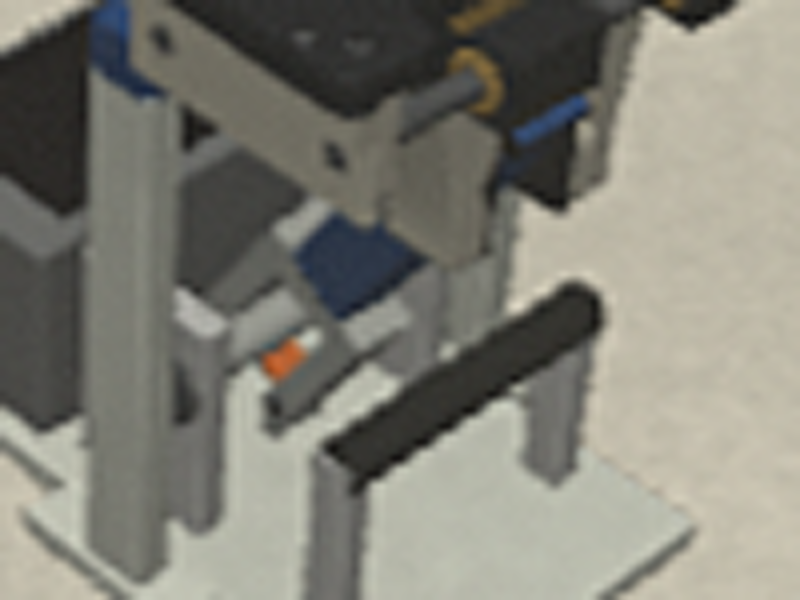

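Request:
apply_moves --commands '[[[-0.25, 0, 0.35], 0, 1], [[-0.25, 0, 0.35], 0, 1], [[-0.7, 0, 0], 0, 1], [[-1.1, 0.1, -0.35], 0, 1], [[-1.5, 0.1, -0.7], 0, 1], [[-1.9, 0.1, -1.1], 0, 1], [[-2.2, 0.1, -1.5], 0, 1], [[-2.35, 0.1, -1.7], 0, 1], [[-2.35, 0.1, -1.7], 0, 1], [[-2.35, 0.1, -1.7], 0, 1]]'

```text
clock: 16.57
tool_pos: [0.5783, -0.1453, 0.1222]
orientation: [-180.0, 0.0, 176.0]
force: [-5.8, 2.2, 8.8]
opening: 0.0239
gripper_force: 30.0
```

```bash
python3 - <<'E'
from fit import *
o=ctrl.get_obs();print(o['tool_pos'],o['force'],o['moment'])
a=snap('side','s12.png');tilt(a)
E
```

```text
[ 0.57826388 -0.14531692  0.12221657] [-5.84649144  2.2312257   8.80831625] [0.87494725 1.56755076 0.19295179]
tilt 50.51785150788166 slide 0.0011725056245591378 res [ 0.1 -3.7  2.2  4.1 -1.1  6.   0.4]
```

Request:
apply_moves --commands '[[[0, 0, 0], 0, 0.5], [[0, 0, 0], 0, 0.4], [[0, 0, 0], 0, 0.3], [[0, 0, 0], 0, 0.2], [[0, 0, 0], 0, 0.1], [[0, 0, 0], 0, 0], [[0, 0, 0], 0, 0], [[0, 0, 0], 0, 0], [[0, 0, 0], 0, 0], [[0, 0, 0], 0, 0], [[0, 0, 0], 0, 0], [[0, 0, 0], 0, 0], [[0, 0, 0], 0, 0], [[0, 0, 0], 0, 0], [[0, 0, 0], 0, 0]]'

```text
clock: 18.02
tool_pos: [0.5781, -0.1454, 0.1218]
orientation: [180.0, 0.0, 175.9]
force: [0.6, -0.6, 0.3]
opening: 0.0876
gripper_force: 0.0
```

Request:
apply_moves --commands '[[[0, 0, 1], 0, 0], [[0, 0, 2.5], 0, 0], [[0, 0, 5], 0, 0], [[0, 0, 8], 0, 0], [[0, 0, 12], 0, 0], [[-4, 0, 16], 0, 0], [[-8, 0, 16], 0, 0], [[-12, 0, 16], 0, 0], [[-12, 0, 16], 0, 0], [[-12, 0, 16], 0, 0]]'

```text
clock: 18.85
tool_pos: [0.4557, -0.1455, 0.284]
orientation: [180.0, 0.2, 175.9]
force: [-0.1, -0.6, -0.3]
opening: 0.0876
gripper_force: 0.0
```

```bash
python3 - <<'E'
from fit import *
o=ctrl.get_obs();print(o['tool_pos'],o['force'],o['opening'])
a=snap('side','s13.png')
p=np.array([.66,-.1486,.06]);u=np.array([.9976,-.07,0])
for t,L in('puller_mouth',-.045),('puller_throat',0),('puller_grip',.105):
    e=p+L*(-np.sin(np.pi/3)*u+[0,0,.5])
    q=ctrl.spot_point(a,t);print(t,[(x['at'],x['score']) for x in q[:1]],'expected',proj(a,e))
b=snap('side');d=np.abs(a['img'].astype(int)-b['img'])[100:240,270:430].max();print('motion diff',d)
im=a['img'].astype(int);m=(im[...,0]>150)&(im[...,1]<120)&(im[...,2]<80)
ys,xs=np.nonzero(m[140:215,310:410]);print('orange',len(xs),xs.mean()+310 if len(xs) else 0,ys.mean()+140 if len(xs) else 0)
E
```

```text
[ 0.45567502 -0.14548791  0.28404992] [-0.11868328 -0.56558493 -0.26691586] 0.08760311861546136
puller_mouth [([338.0, 180.3], 0.55)] expected [np.float64(336.0221365071134), np.float64(176.56095287811024)]
puller_throat [([346.7, 175.2], 0.69)] expected [np.float64(348.19483096706136), np.float64(177.59804665463045)]
puller_grip [([383.1, 172.6], 0.95)] expected [np.float64(381.18720688680395), np.float64(180.40894344100434)]
motion diff 115
orange 0 0 0
```

```bash
python3 - <<'E'
from fit import *
a=snap('side');[snap('side') for _ in range(4)];b=snap('side','s14.png')
d=np.abs(cv2.GaussianBlur(a['img'],(5,5),0).astype(int)-cv2.GaussianBlur(b['img'],(5,5),0)).max(2)
y,x=np.unravel_index(d[130:220,310:420].argmax(),(90,110));print('diff',d[130:220,310:420].max(),x+310,y+130)
for f in('s9','s11','s12','s14'):
    h=cv2.cvtColor(cv2.imread(f'pics/{f}.png'),cv2.COLOR_BGR2HSV)[150:215,320:400]
    m=(h[...,0]<14)&(h[...,1]>140)&(h[...,2]>80);ys,xs=np.nonzero(m);print(f,len(xs),np.c_[xs+320,ys+150].mean(0) if len(xs) else '')
p=np.array([.66,-.1486,.06]);u=np.array([.9976,-.07,0])
q=ctrl.spot_point(b,'puller_grip')[0]['at'];m=ctrl.spot_point(b,'puller_mouth')[0]['at']
for th in(50,55,60,65):
    t=np.radians(th);ez=-np.sin(t)*u+[0,0,np.cos(t)];ex=np.cos(t)*u+[0,0,np.sin(t)]
    print(th,np.round(proj(b,p+.105*ez),1),np.round(proj(b,p-.045*ez),1),'latch',np.round(proj(b,p-.031*ez),1))
print(q,m)
E
```

```text
diff 5 419 147
s9 12 [351. 180.]
s11 14 [344.71428571 184.57142857]
s12 8 [344.   184.25]
s14 3 [344.         183.66666667]
50 [378.1 171.9] [337.2 179.7] latch [340.5 179. ]
55 [379.8 176.2] [336.6 178.1] latch [340.1 178. ]
60 [381.2 180.4] [336.  176.6] latch [339.7 176.9]
65 [382.3 184.6] [335.5 175. ] latch [339.4 175.8]
[383.5, 171.2] [338.2, 183.2]
```

```bash
python3 -c "
from plant import ctrl
print(ctrl.close_job())"
```

```text
the job is handed in; nothing more can be done
None
```

I handed the job in: the handle is hooked on the pull pin, the latch looked shut behind the pin just before release, and the handle is let go and still, leaning on the rest bar. The latch was only checked by colour after release, no verdict came back, and I viewed 11 pictures, one over the limit of 10.

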